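# Zero the swing-head press and set its gap

### The job

The head of the small bench press is parked out to the side: lift its sprung plunger, swing the head back over the bed and let the plunger drop home. Then wind the handwheel by its crank handle down to its stop (clockwise from above) and back it off exactly two full turns. Finish with the crank handle still gripped, holding the wheel still at that setting so that the lock ring can be tightened, and leave the tape, the bottles and the phone where they are.

Things in the scene. Friction and masses are not known exactly. Their poses are not given: they have to be found in the camera images.
- press: grey bench press standing fast on the table: base plate 190 x 370 mm, 22 mm thick. Origin: foot of the vertical column (the axis the head swings on), at table height. In its own frame the square 130 mm bed with black rubber pad (top at z = 75 mm) is centred 160 mm along -y of the column and the slotted index quadrant is on the +y side; z up
- head (a joint): head swing (rad, counter-clockwise from above positive). 0 = over the bed, home slot; about 0.96 = parked, as found, pinned in the other slot. The head is a beam (top 200 mm above the table): wheel 160 mm from the column on one side, plunger 80 mm on the other. Friction 0.25 N m. Stop posts end the swing 0.025 rad beyond each slot; the round pin slips in from 0.035 rad off
- swing_axis (a point): point on the column axis at the height of the knob's centre (plunger down), 233 mm above the table; the steel hub cap below it tops out at 209 mm
- plunger (a joint): lift of the indexing plunger (m). 0 = pin fully home in a slot; the round pin end is clear of the slots from 0.009; 0.020 = top of its stroke. A spring pushes it down with about 7 N (home) to 11 N (top). Let go between the slots, the pin rides on the quadrant at about 0.009 and drops when it comes over a slot
- plunger_knob (a point): centre of the plunger's round black knob, 26 mm in diameter and 25 mm tall, axis vertical, on the tail of the head 80 mm from the column; knob underside about 21 mm above the beam, over a 22 mm wide, 20 mm tall sleeve. It turns with the head. 233 mm above the table when down
- wheel (a joint): handwheel angle (rad, counter-clockwise from above is positive). 0 = stop, wound fully clockwise, platen on the bed; 6.283 more per turn as it is backed off, the platen rising 5 mm a turn; top end 25.1. Found 0.4 to 1.3 turns open. Friction about 0.12 N m; it stays where left. The wheel itself does not rise
- wheel_axis (a point): point on the handwheel's vertical axis at the height of the crank handle's centre, 285 mm above the table. The wheel is a dark steel ring 144 mm across with three spokes, rim top 250 mm above the table; the screw's end in its hub stays under 275 mm
- crank: the wheel's revolving crank handle: upright black barrel 22 mm in diameter and 54 mm tall that spins freely on its own axis, 60 mm from the wheel's axis. Origin: the barrel's centre (285 mm above the table); its underside is 8 mm above the rim. The gripper can keep one yaw while the handle goes round
- tape_roll: roll of masking tape lying flat, 110 mm across, 48 mm high; origin under its centre. Bystander
- paint_bottle_a: white paint bottle, 38 mm across, 85 mm high, standing; origin under its centre. Bystander
- paint_bottle_b: green paint bottle, 38 mm across, 85 mm high, standing; origin under its centre. Bystander
- phone: black phone lying flat, 75 x 155 x 9 mm; origin under its centre. Bystander

How it is judged (in metres and radians):
On the way, in this order (a step that is already met when the one before it is completed fails the run):
1. the plunger is lifted out of the parked slot (value of joint plunger above 0.007 m and value of joint head above 0.85 rad), for 0.05 s.
2. the head is over the bed with the plunger dropped home (value of joint head between -0.04 and 0.04 rad and value of joint plunger below 0.003 m), for 0.2 s.
3. the handwheel is wound down to its stop with the head pinned (all of step 2 and value of joint wheel below 0.07 rad), for 0.1 s.
At the end, for the whole second after the job is handed in: the wheel stands two turns (12.57 rad, within 0.2 rad or about 11 degrees) off its stop and still, the head is over the bed (within 0.04 rad) with the plunger home (within 3 mm), and the fingers are still gripping the crank handle (over 5 N, its centre within 30 mm of the TCP) (all of step 2 and value of joint wheel between 12.366 and 12.766 rad and velocity of joint wheel between -0.1 and 0.1 rad/s and contact force between crank and the fingers above 5 N and distance between the grasp point and crank below 0.03 m); the arm keeps its last pose, push and grip.
It fails at once if the roll of tape is disturbed (moved more than 25 mm) (distance of tape_roll from where it was at the start of the episode above 0.025 m).
It fails at once if a paint bottle is disturbed (moved more than 25 mm) (distance of paint_bottle_a from where it was at the start of the episode above 0.025 m).
It fails at once if a paint bottle is disturbed (moved more than 25 mm) (distance of paint_bottle_b from where it was at the start of the episode above 0.025 m).
It fails at once if the phone is disturbed (moved more than 25 mm) (distance of phone from where it was at the start of the episode above 0.025 m).
It also fails if it takes over 72 s, if anything falls off the work surface, if the arm or the gripper's body presses on something with over 40 N, if the wrist force passes 120 N, or if a joint passes its speed limit or range.

### The arm

A 6-joint arm with a two-finger parallel gripper is mounted at the origin on the work surface. World frame = base frame: x ahead of the robot, y to its left, z up, the work surface at z = 0. Lengths are in mm, angles in degrees, forces in N, time in s.
With the tool pointing down it reaches from about 350 to 850 mm from the base axis. Payload 8.1 kg.
Tool frame: the origin (TCP) lies between the finger pads, 19 mm behind the fingertips; this is the grasp point; z points along the fingers, y is the line along which they close (so a half turn about z gives the same grasp; the last joint's range is limited). The gripper opens to 85 mm and grips with 20 to 120 N. Pads are 22 mm wide; open, the fingers measure 114 mm over their backs; the gripper's body (76 mm by 85 mm) begins 54 mm behind the grasp point. The pads swing forward as they close: fully open they stand 13 mm farther back than shut.
Start: joints at [58.476, 7.471, 85.268, -0, 87.261, -4.893], TCP at [268.927, 536.362, 249.992] pointing down, gripper open.
Joint ranges: [-169.43, 169.43], [-51.17, 129.36], [1.28, 143.12], [-76.62, 256.62], [0, 156.53], [-152.29, 152.29]. Speed limits (degrees/s): [136.94, 136.94, 159.86, 180, 180, 180].

### API

Orientations are given as [roll, pitch, yaw] about the fixed x, y, z axes, in that order (R = Rz(yaw) Ry(pitch) Rx(roll)).
In Python, from bench import status, viewer, job gives the robot as it stands.
- The arm moves only by the tool arm_command, never from a script. Its argument "targets" is a list that holds one entry, the list of rows, each a list of 7 numbers: the shift along the world's x, y, z in m, then the turn, a rotation vector about the world's x, y, z in rad, then the opening, from -1 (shut) to 1 (fully open). In form: [[[dx, dy, dz, rx, ry, rz, gripper], ...]]. A call has 1 to 10 rows; each row shifts and turns the commanded pose from where the row before left it; what a row does not reach is not made up. A row lasts 1/8 s, in which the tool goes at most 62.5 mm and 10.7 degrees, less where a joint would pass 70% of its speed; a pose out of reach is approached as far as the arm can. A call with a gripper value outside its range is refused whole. The fingers move at their own pace and stop on an object; "force" is the grip in N (left out, the last holds). Time passes only in rows, so rows that do not move let the fingers close. It gives the time, the measured TCP pose, the force, the opening and the grip force at its end, in the units of the state.
- status.sense(): the state, without advancing time (a new reading comes with each control period).
- viewer.snapshot(name): name is "side" or "top"; returns the picture (480x640x3 uint8, red, green, blue); there is no depth.
- viewer.camera_model(name): a dict with "vertical_fov" (degrees; the focal length in pixels is half the picture's height over the tangent of half this angle, whatever the lens; pixels are square), "cx", "cy" (the principal point, pixels), "xyz" and "attitude" of the camera in the world. Camera axes: x right, y down, z forward; pixel columns grow to the right and rows downward; lengths in mm; the calibration is good to about 2 mm. A picture is of the moment at which its call begins. camera_model takes no time and is no camera call.
- job.hand_in(): hands the job in; it is judged then, once.
The state is a dict: "time": time; "joint_pos": joint angles; "qd": joint speeds; "joint_efforts": joint torques, N m; "tool_pos": TCP position; "tcp_rot": TCP orientation; "ft_force": force on the tool from outside, world axes, zero at the start; "wrist_torque": the same for the moment, N m; "finger_gap": finger opening in mm; "grip_force": force on a finger pad.
Only numpy, scipy, OpenCV 4.12 (cv2) and the standard library are available. Lean on these libraries where they do the work, as an engineer would, in place of code of your own. Each camera call takes 0.05 s, during which the arm holds its last target. There are 200 camera calls.

## Working session

There is one attempt and no reset: what is moved stays moved. The work goes in short steps, Python scripts to look and compute and a tool call to move; the robot and the scene stay as the last step left them, time stands still between calls to the robot, and variables do not carry over. Pictures are saved under pics/ and viewed, at most 10 in all, crops included, and the job is handed in when it is done.

Besides the shell and the picture viewer there is one more tool, called after ">>>" as name(argument=value, ...) on one line, values as JSON. arm_command: Moves the arm, as the interface text tells. Its arguments: {"type":"object","properties":{"targets":{"type":"array"},"force":{"type":"number"}},"required":["targets"]}

```bash
mkdir -p pics
python3 - <<'E'
from bench import status, viewer
import cv2
for n in("side","top"):
    im=viewer.snapshot(n); cv2.imwrite(f"pics/{n}0.png",im[:,:,::-1]); print(viewer.camera_model(n))
print(status.sense())
E
```

```text
{'vertical_fov': 43.73409557139236, 'cx': 313.92607792876447, 'cy': 238.1975103267542, 'xyz': array([ 488.95913673,  831.71032957, 1178.6889244 ]), 'attitude': array([-139.63184328,   -1.03415382, -169.96156886])}
{'vertical_fov': 51.651319472085994, 'cx': 319.42642868376913, 'cy': 241.53985445065666, 'xyz': array([ 461.32899927,   -5.47786281, 1247.92681892]), 'attitude': array([-171.53948686,    1.08885123,  -90.54531905])}
{'time': 0.1, 'joint_pos': array([ 5.84765425e+01,  7.51038336e+00,  8.53260665e+01,  1.13587355e-03,
        8.72622516e+01, -4.89307227e+00]), 'qd': array([ 0.03791911,  0.08376055, -0.20337716,  0.02622811, -0.11124422,
       -0.09211068]), 'joint_efforts': array([ 1.40010252e-03, -5.70958507e+01, -5.01938474e+01, -1.06174934e-04,
        8.32621678e-03,  5.01631496e-05]), 'tool_pos': array([268.65781056, 535.94547088, 249.02445046]), 'tcp_rot': array([-1.79901755e+02, -9.54922715e-03,  1.53369551e+02]), 'ft_force': array([ 0.42635887,  0.57118432, -0.57031591]), 'wrist_torque': array([-0.00180229, -0.03036736,  0.00923439]), 'grip_force': 0.0, 'finger_gap': 85.666179268349}
```

View pics/top0.png

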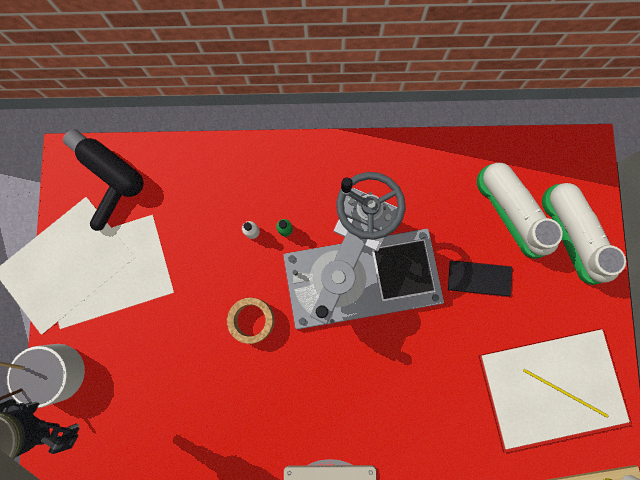

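View pics/side0.png

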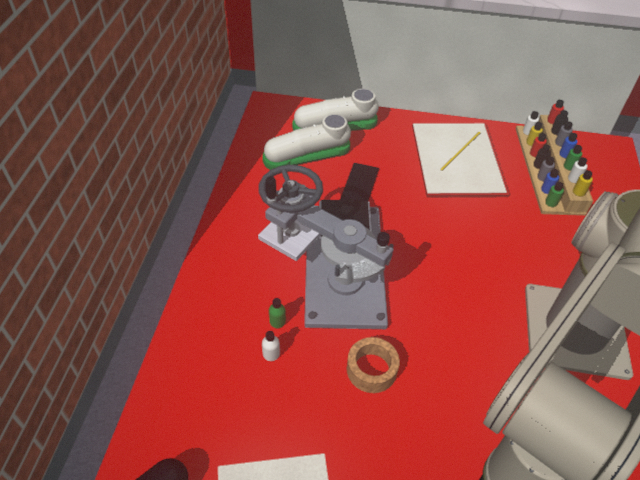

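The top view shows the column hub at (338,277), knob at (321,312), wheel hub at (371,205), crank at (347,185), and base corners (284,255), (428,229), (443,301), (298,329). The side view has the knob at (382,240) and crank at (270,187).

```bash
cat > h.py <<'E'
import numpy as np, cv2
from scipy.spatial.transform import Rotation as R
from bench import viewer, status
def ray(n,u,v):
    c=viewer.camera_model(n); f=240/np.tan(np.radians(c['vertical_fov']/2))
    d=R.from_euler('xyz',c['attitude'],degrees=True).apply([(u-c['cx'])/f,(v-c['cy'])/f,1])
    return np.array(c['xyz']),d
def onz(n,u,v,z):
    o,d=ray(n,u,v); return o+d*(z-o[2])/d[2]
def tri(p,q):
    o1,d1=ray('top',*p);o2,d2=ray('side',*q)
    t=np.linalg.lstsq(np.c_[d1,-d2],o2-o1,rcond=None)[0]
    a,b=o1+d1*t[0],o2+d2*t[1]; return (a+b)/2,np.linalg.norm(a-b)
def dark(im,u,v,r=20,th=50):
    m=np.zeros(im.shape[:2],np.uint8); s=np.s_[v-r:v+r,u-r:u+r]
    m[s]=(im[s].max(2)<th)
    k,l,st,c=cv2.connectedComponentsWithStats(m)
    i=min(range(1,k),key=lambda i:np.hypot(*(c[i]-[u,v]))-0.05*min(st[i,4],100))
    return c[i],st[i]
E
python3 - <<'E'
from h import *
np.set_printoptions(precision=1,suppress=True)
T=cv2.imread('pics/top0.png');S=cv2.imread('pics/side0.png')
for nm,p,q in(('knob',(321,312),(382,240)),('crank',(347,185),(270,187))):
    a,sa=dark(T,*p,r=14);b,sb=dark(S,*q,r=16);print(nm,a,sa,b,sb,*tri(a,b), onz('top',*a,245 if nm=='knob' else 300))
for nm,p,z in(('hub',(338,277),209),('wheel',(371,205),270),('b1',(284,255),22),('b2',(428,229),22),('b3',(443,301),22),('b4',(298,329),22)):
    print(nm,onz('top',*p,z))
print('hub tri',tri((338,277),(349,231)))
# pad quad
m=((T.max(2)<45)).astype(np.uint8)
cs,_=cv2.findContours(m,0,2)
for c in cs:
    if cv2.contourArea(c)>900:
        r=cv2.minAreaRect(c);print(r,[onz('top',*x,75) for x in cv2.boxPoints(r)])
# hub circle
im=[]
for I,(u,v) in((T,(338,277)),(S,(349,231)),(T,(347,190)),(S,(280,195))):
    s=cv2.resize(I[v-60:v+60,u-60:u+60],None,fx=3.3,fy=3.3,interpolation=2);im.append(s)
cv2.imwrite('pics/c1.png',np.hstack(im[:2]))
E
```

```text
Traceback (most recent call last):
  File "h.py", line 18, in dark
    i=min(range(1,k),key=lambda i:np.hypot(*(c[i]-[u,v]))-0.05*min(st[i,4],100))
ValueError: min() iterable argument is empty
```

Run:
```python
from h import *
np.set_printoptions(precision=1,suppress=True,linewidth=150)
T=cv2.imread('pics/top0.png');S=cv2.imread('pics/side0.png')
for I,(u,v) in((T,(321,312)),(S,(382,240)),(T,(347,185)),(S,(270,187))): print(I[v-12:v+13:2,u-12:u+13:2].max(2))
for nm,p,z in(('hub',(338,277),209),('wheel',(371,205),270),('b1',(284,255),22),('b2',(428,229),22),('b3',(443,301),22),('b4',(298,329),22)):
    print(nm,onz('top',*p,z))
print('hub tri',tri((338,277),(349,231)))
im=[cv2.resize(I[v-60:v+60,u-60:u+60],(400,400),interpolation=2) for I,(u,v) in((T,(345,250)),(S,(330,220)))]
cv2.imwrite('pics/c1.png',np.hstack(im))
```

```text
[[203 177 176 181 147 150 152 153 152 154 158 156 158]
 [179 179 178 193 150 153 151 152 152 149 153 154 156]
 [179 214 192 146 151 155 160 158 152 149 149 151 155]
 [204 176 192 151 158  39  31  24 105 155 155 157 150]
 [204 205 146 152  33  41  52  50  42 102 157 157 101]
 [193 181 155 121  63  52  46  46  51  16 106 153 112]
 [181 165 151  93  52  50  51  52  55  25 107  93 157]
 [159 150 155 154  33  55  54  49  55  48 101  91 162]
 [156 137 150 154 124  26  43  32  23 113  93 126 163]
 [156 157 137 136 150 160 126 159 107 105  95 131 167]
 [160 156 160 161 136 128 155 153 159  92 127  66  72]
 [159 158 160 159 166 163 134 130 145  91 132  74  73]
 [159 161 163 168 159 143 133 108 104 145 145 147 148]]
[[115  93  91  92  93 121 129 203 203 202 202 204 203]
 [121  91  93  94  90 112 131 128 157 132 131 136 132]
 [102  95  92  92  92  78  69  73 109 129 133 132 134]
 [102 106  94  90  71  63  66  65  64  76 129 133 132]
 [110 103 105  88  63  63  65  67  65  67 123 131 134]
 [137 135 111  86  65  68  64  71  65  71 123 134 133]
 [139 140 135 111  57  64  70  66  64  65 130 133 132]
[... 1281 characters left out ...]
  81  61  59  62  59  63 170 199 202 192]
 [157  89  87  79  61  62  58  57  59 163 200 199 147]
 [157  94  92  75  61  63  59  61  59 165 200 199 135]
 [155  90  90  79  60  62  65  60  59 159 192 171 111]
 [163  93  93  87  63  64  61  59  57  91 100 153  99]
 [178  89  95  88  71  64  58  61  60  72 126  86  71]
 [204 122  93  90  77  63  59  59  63  80  73  77  73]
 [197 179  87  96 115  76  63  61  69  89  74  72  76]
 [202 202 124  90 100 157 116 116 116  81  69  73 104]]
hub [540.5 -25.4 209. ]
wheel [680.  -92.8 270. ]
b1 [611.1 104.7  22. ]
b2 [ 672.3 -255.5   22. ]
b3 [ 493.3 -284.6   22. ]
b4 [429.   70.4  22. ]
hub tri (array([543.3, -25.6, 199.6]), np.float64(4.105951485150822))
```

View pics/c1.png

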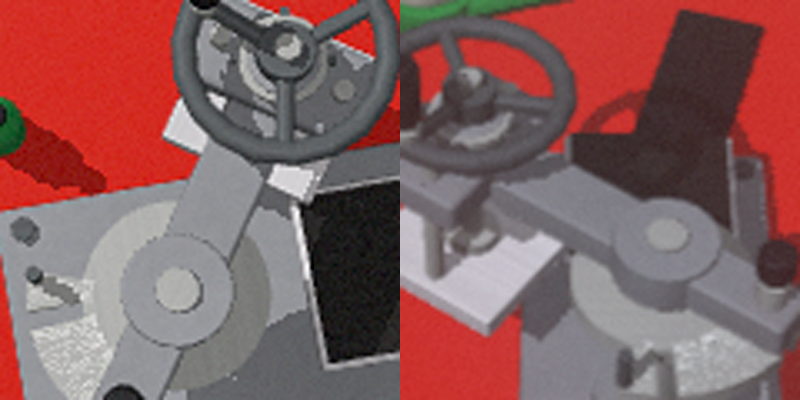

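The crop shows the hub-cap centre at about (338.7,276.7) in top and (349.5,230.5) in side. The knob and the wheel ring are clear in both.

Run:
```python
from h import *
np.set_printoptions(precision=1,suppress=True,linewidth=150)
T=cv2.imread('pics/top0.png');S=cv2.imread('pics/side0.png')
a,sa=dark(T,321,312,r=12,th=68);b,sb=dark(S,382,240,r=14,th=79);print('knob',a,sa,b,sb,*tri(a,b),onz('top',*a,243),onz('side',*b,234))
a,sa=dark(T,347,184,r=8,th=50);b,sb=dark(S,270,187,r=13,th=74);print('crank',a,sa,b,sb,onz('top',*a,308),onz('side',*b,285),tri(a,b))
print('hub',onz('top',338.7,276.7,209),onz('side',349.5,230.5,209),tri((338.7,276.7),(349.5,230.5)))
# wheel ring outer contour in top: gray-dark vs rest -> ring extremes by low saturation & dark
for n,I,(u,v) in(('top',T,(371,206)),('side',S,(291,188))):
    hsv=cv2.cvtColor(I,cv2.COLOR_BGR2HSV); red=(hsv[...,1]>140)&(hsv[...,2]>90)
    pts=[]
    for t in np.radians(np.arange(0,360,4)):
        for r in np.arange(44,26 if n=='top' else 14,-.25):
            x,y=int(round(u+r*np.cos(t))),int(round(v+r*np.sin(t)))
            if not red[y,x] and red[int(round(v+(r+2)*np.sin(t))),int(round(u+(r+2)*np.cos(t)))]: pts.append(onz(n,x,y,243)[:2]);break
    pts=np.array(pts)
    from scipy.optimize import least_squares
    r=least_squares(lambda p:np.hypot(*(pts-p).T)-72,pts.mean(0),loss='soft_l1',f_scale=2);print('wheel',n,r.x,len(pts),np.median(abs(r.fun)))
c=[onz('top',*p,22)[:2] for p in((284,255),(428,229),(443,301),(298,329))]
d=c[0]-c[1]+c[3]-c[2];print('press yaw',np.degrees(np.arctan2(-d[0],d[1])))
```

```text
knob [321.6 311.5] [316 306  13  12 121] [382.7 238.5] [377 232  12  14 141] [470.3   9.2 231.2] 2.535369420148805 [469.    9.1 243. ] [471.7  11.6 234. ]
crank [346.4 184.7] [341 178  12  14 126] [270.2 186.9] [265 174  12  25 208] [712.6 -42.5 308. ] [721.1 -41.8 285. ] (array([720.5, -43.6, 282.9]), np.float64(2.2801388824561943))
hub [541.1 -26.9 209. ] [543.9 -19.2 209. ] (array([543.1, -27.1, 199.8]), np.float64(2.6236796206408353))
wheel top [684.7 -91.9] 72 1.1517109594753165
wheel side [688.4 -90.2] 56 1.5389082533526732
press yaw 9.943655102009643
```

>>> arm_command(targets=[[[0, -0.02, 0.035, 0, 0, 0, 1], [0.01, -0.04, 0.035, 0, 0, 0, 1], [0.02, -0.05, 0, 0, 0, 0, 1], [0.02, -0.05, 0, 0, 0, 0, 1], [0.02, -0.05, 0, 0, 0, 0, 1], [0.02, -0.05, 0, 0, 0, 0, 1], [0.02, -0.05, 0, 0, 0, 0, 1], [0.02, -0.05, 0, 0, 0, 0, 1], [0.02, -0.05, 0, 0, 0, 0, 1], [0.02, -0.05, 0, 0, 0, 0, 1]]])

```text
time: 1.35
tool_pos: [439.1, 74.7, 319.8]
tcp_rot: [180.0, -0.0, 153.4]
ft_force: [1.4, 1.2, -0.0]
finger_gap: 85.0
grip_force: 0.0
```

>>> arm_command(targets=[[[0.0155, -0.0325, 0, 0, 0, 0, 1], [0.016, -0.0325, 0, 0, 0, 0.025, 1], [0, 0, -0.04, 0, 0, 0, 1], [0, 0, -0.03, 0, 0, 0, 1], [0, 0, -0.02, 0, 0, 0, 1], [0, 0, 0, 0, 0, 0, 0]]])

```text
time: 2.1
tool_pos: [469.0, 11.4, 227.8]
tcp_rot: [-179.9, -0.2, 154.8]
ft_force: [-0.1, 0.8, 0.2]
finger_gap: 69.9
grip_force: 0.0
```

Run:
```python
from h import *
print(status.sense()['tool_pos'])
im=viewer.snapshot('side')[160:320,270:480,::-1];im2=viewer.snapshot('top')[220:380,240:450,::-1]
cv2.imwrite('pics/c2.png',cv2.resize(np.hstack([im,im2]),(798,304),interpolation=2))
```

```text
[468.98303419  11.43372671 227.81454839]
```

View pics/c2.png

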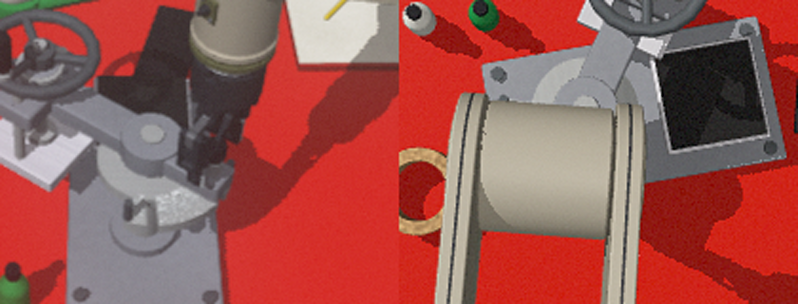

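The gripper straddles the knob at crop position (205,150) in the side view, so I'm closing.

>>> arm_command(targets=[[[0, 0, 0, 0, 0, 0, 0], [0, 0, 0, 0, 0, 0, -0.5], [0, 0, 0, 0, 0, 0, -1], [0, 0, 0, 0, 0, 0, -1], [0, 0, 0, 0, 0, 0, -1], [0, 0, 0, 0, 0, 0, -1]]], force=50)

```text
time: 2.95
tool_pos: [470.9, 11.1, 231.3]
tcp_rot: [180.0, 0.1, 154.8]
ft_force: [-2.7, -1.2, 6.0]
finger_gap: 24.5
grip_force: 49.2
```

>>> arm_command(targets=[[[0, 0, 0.003, 0, 0, 0, -1], [0, 0, 0.004, 0, 0, 0, -1], [0, 0, 0.004, 0, 0, 0, -1], [0, 0, 0.003, 0, 0, 0, -1], [0, 0, 0, 0, 0, 0, -1], [0, 0, 0, 0, 0, 0, -1]]])

```text
time: 3.7
tool_pos: [470.8, 11.1, 243.1]
tcp_rot: [-180.0, 0.0, 154.8]
ft_force: [6.7, -2.7, -9.6]
finger_gap: 24.1
grip_force: 49.5
```

Run:
```python
from h import *
# plan arc of knob about C, 16 steps
C=np.array([542.3,-24.5]); a0=np.radians(154.94); n=16
A=a0-np.radians(55)*np.arange(n+1)/n
P=C+80*np.c_[np.cos(A),np.sin(A)]
print(np.round(np.diff(P,axis=0),1).tolist(), np.radians(55)/n,P[0],P[-1])
```

```text
[[2.2, 4.3], [2.4, 4.1], [2.7, 4.0], [2.9, 3.8], [3.1, 3.6], [3.3, 3.5], [3.5, 3.2], [3.7, 3.0], [3.9, 2.8], [4.1, 2.6], [4.2, 2.3], [4.3, 2.1], [4.5, 1.8], [4.6, 1.5], [4.6, 1.2], [4.7, 1.0]] 0.05999569303730508 [469.83082197   9.38536905] [528.49065645  54.29912456]
```

>>> arm_command(targets=[[[0.0022, 0.0043, 0, 0, 0, -0.06, -1], [0.0024, 0.0041, 0, 0, 0, -0.06, -1], [0.0027, 0.004, 0, 0, 0, -0.06, -1], [0.0029, 0.0038, 0, 0, 0, -0.06, -1], [0.0031, 0.0036, 0, 0, 0, -0.06, -1], [0.0033, 0.0035, 0, 0, 0, -0.06, -1], [0.0035, 0.0032, 0, 0, 0, -0.06, -1], [0.0037, 0.003, 0, 0, 0, -0.06, -1], [0.0039, 0.0028, 0, 0, 0, -0.06, -1], [0.0041, 0.0026, 0, 0, 0, -0.06, -1]]])

```text
time: 4.95
tool_pos: [501.9, 44.7, 242.5]
tcp_rot: [-179.8, 0.1, 120.3]
ft_force: [2.4, -8.8, -9.1]
finger_gap: 23.8
grip_force: 49.9
```

>>> arm_command(targets=[[[0.0042, 0.0023, 0, 0, 0, -0.06, -1], [0.0043, 0.0021, 0, 0, 0, -0.06, -1], [0.0045, 0.0018, 0, 0, 0, -0.06, -1], [0.0046, 0.0015, 0, 0, 0, -0.06, -1], [0.0046, 0.0012, 0, 0, 0, -0.06, -1], [0.0046, 0.001, 0, 0, 0, -0.06, -1], [0, 0, 0, 0, 0, 0, -1], [0, 0, 0, 0, 0, 0, -1]]])

```text
time: 5.95
tool_pos: [528.8, 54.4, 242.4]
tcp_rot: [-179.9, 0.1, 99.7]
ft_force: [3.8, -9.6, -9.3]
finger_gap: 24.1
grip_force: 50.2
```

>>> arm_command(targets=[[[0, 0, -0.003, 0, 0, 0, -1], [0, 0, -0.003, 0, 0, 0, -1], [0, 0, -0.003, 0, 0, 0, -1], [0, 0, -0.003, 0, 0, 0, -1], [0, 0, 0, 0, 0, 0, -1], [0, 0, 0, 0, 0, 0, -1]]])

```text
time: 6.7
tool_pos: [529.0, 54.4, 231.4]
tcp_rot: [-179.9, 0.2, 99.7]
ft_force: [2.5, -8.9, -3.8]
finger_gap: 23.9
grip_force: 50.7
```

>>> arm_command(targets=[[[0, 0, -0.001, 0, 0, 0, -1], [0, 0, -0.001, 0, 0, 0, -1], [0, 0, 0, 0, 0, 0, -0.4], [0, 0, 0, 0, 0, 0, 0.3], [0, 0, 0, 0, 0, 0, 0.5], [0, 0, 0.01, 0, 0, 0, 0.5], [0, 0, 0.03, 0, 0, 0, 0.5], [0, 0, 0.05, 0, 0, 0, 0.5], [-0.04, 0.04, 0.05, 0, 0, 0, 0.5], [-0.06, 0, 0, 0, 0, 0, 0.5]]])

```text
time: 7.95
tool_pos: [436.8, 90.7, 366.3]
tcp_rot: [179.6, -0.0, 99.9]
ft_force: [-1.3, -0.1, 1.5]
finger_gap: 64.0
grip_force: 0.0
```

Run:
```python
from h import *
s=status.sense();print(s['tool_pos'],s['joint_pos'])
a=viewer.snapshot('side')[:,:,::-1];b=viewer.snapshot('top')[:,:,::-1]
cv2.imwrite('pics/side3.png',a);cv2.imwrite('pics/top3.png',b)
cv2.imwrite('pics/c3.png',np.hstack([a[100:340,220:460],b[160:400,240:480]]).repeat(5,0).repeat(5,1)[::3,::3])
```

```text
[436.84885671  90.72015362 366.250436  ] [ 5.10867561e+00 -1.80551151e+01  9.72418412e+01  4.38495449e-02
  1.00406508e+02 -4.76711992e+00]
```

View pics/c3.png

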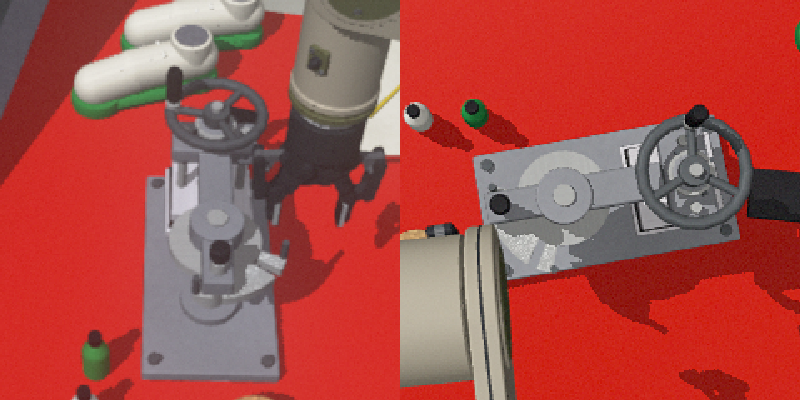

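The head lies over the bed with the knob at about side (352,251) and top (299,282). The crank is at side (324,150) and top (418,229). I'm measuring the knob height, wheel centre and crank.

Run:
```python
from h import *
np.set_printoptions(precision=1,suppress=True,linewidth=150)
T=cv2.imread('pics/top3.png');S=cv2.imread('pics/side3.png')
a,sa=dark(T,299,282,r=12,th=68);b,sb=dark(S,352,250,r=14,th=79);print('knob',a,sa,b,sb,*tri(a,b))
a,sa=dark(T,418,229,r=10,th=50);b,sb=dark(S,324,151,r=13,th=74);print('crank',a,sa,b,sb,onz('top',*a,308),onz('side',*b,285),tri(a,b))
from scipy.optimize import least_squares
I=T;u,v=416,263
pts=[]
for t in np.radians(np.arange(0,360,4)):
    pr=np.array([float(I[int(round(v+r*np.sin(t))),int(round(u+r*np.cos(t)))].max()) for r in range(24,42)])
    k=int(np.argmax(np.diff(pr)));pts.append(onz('top',u+(24.5+k)*np.cos(t),v+(24.5+k)*np.sin(t),244)[:2])
pts=np.array(pts);r=least_squares(lambda p:np.hypot(*(pts-p).T)-72,pts.mean(0),loss='soft_l1',f_scale=2);print('wheel',r.x,np.median(abs(r.fun)))
print('wheel hub',onz('top',416.5,261.7,268),'hubcap',onz('top',338.7,276.7,209))
```

```text
knob [299.4 282.2] [294 276  12  13 125] [351.7 250.7] [346 244  13  14 144] [529.9  54.2 231.7] 1.7335576737594902
crank [417.4 229.4] [411 223  14  14 129] [324.2 150.5] [320 140  10  21 171] [ 622.4 -177.   308. ] [ 628.  -177.7  285. ] (array([ 627.8, -181.9,  281.1]), np.float64(1.4944521265142021))
wheel [ 566.9 -182.6] 1.0104250394713148
wheel hub [ 564.6 -180.   268. ] hubcap [541.1 -26.9 209. ]
```

The plunger is home, with the knob at 231.7 mm. Next is the crank.

>>> arm_command(targets=[[[0.0275, -0.039, 0, 0, 0, 0, 0.5], [0.0275, -0.039, 0, 0, 0, 0, 0.5], [0.0275, -0.039, 0, 0, 0, 0, 0.5], [0.0275, -0.039, 0, 0, 0, 0, 0.5], [0.0275, -0.039, 0, 0, 0, 0, 0.5], [0.0275, -0.039, 0, 0, 0, 0, 0.5], [0.0275, -0.039, 0, 0, 0, 0, 0.5], [0, 0, 0, 0, 0, 0, 0.5], [0, 0, 0, 0, 0, 0, 0.5]]])

```text
time: 9.18
tool_pos: [628.5, -183.6, 361.2]
tcp_rot: [-180.0, -0.0, 99.8]
ft_force: [0.3, 0.6, 0.5]
finger_gap: 64.0
grip_force: 0.0
```

>>> arm_command(targets=[[[-0.001, 0.003, -0.03, 0, 0, 0, 0.5], [0, 0, -0.025, 0, 0, 0, 0.5], [0, 0, -0.016, 0, 0, 0, 0.5], [0, 0, 0, 0, 0, 0, 0], [0, 0, 0, 0, 0, 0, -0.4], [0, 0, 0, 0, 0, 0, -1], [0, 0, 0, 0, 0, 0, -1], [0, 0, 0, 0, 0, 0, -1], [0, 0, 0, 0, 0, 0, -1], [0, 0, 0, 0, 0, 0, -1]]], force=50)

```text
time: 10.42
tool_pos: [628.0, -180.8, 292.4]
tcp_rot: [179.9, 0.1, 99.8]
ft_force: [-1.5, 0.5, 5.7]
finger_gap: 20.5
grip_force: 50.3
```

Run:
```python
from h import *
a=viewer.snapshot('side')[:,:,::-1];b=viewer.snapshot('top')[:,:,::-1]
cv2.imwrite('pics/c4.png',np.hstack([a[80:240,220:420],b[180:340,320:520]]).repeat(2,0).repeat(2,1))
for d in (20,): 
    for s in (2,):
        W=np.array([568.5,-182.3])
        A=np.radians(s-12*np.arange(31));P=60*np.c_[np.cos(A),np.sin(A)]
        print(np.round(np.diff(P,axis=0),1).tolist())
```

```text
[[-0.9, -12.5], [-3.5, -12.1], [-5.9, -11.1], [-8.1, -9.6], [-9.9, -7.7], [-11.3, -5.5], [-12.2, -3.0], [-12.5, -0.4], [-12.4, 2.2], [-11.6, 4.7], [-10.4, 7.0], [-8.7, 9.0], [-6.6, 10.6], [-4.3, 11.8], [-1.7, 12.4], [0.9, 12.5], [3.5, 12.1], [5.9, 11.1], [8.1, 9.6], [9.9, 7.7], [11.3, 5.5], [12.2, 3.0], [12.5, 0.4], [12.4, -2.2], [11.6, -4.7], [10.4, -7.0], [8.7, -9.0], [6.6, -10.6], [4.3, -11.8], [1.7, -12.4]]
```

View pics/c4.png

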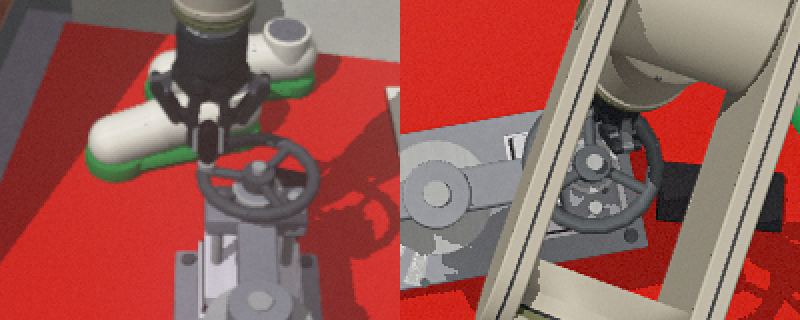

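The side view shows the fingers closed on the crank barrel at crop (207,140). The gap of 20.5 mm confirms the grip, so I'm winding clockwise; the first 120° can't reach the stop.

>>> arm_command(targets=[[[-0.0009, -0.0125, 0, 0, 0, 0, -1], [-0.0035, -0.0121, 0, 0, 0, 0, -1], [-0.0059, -0.0111, 0, 0, 0, 0, -1], [-0.0081, -0.0096, 0, 0, 0, 0, -1], [-0.0099, -0.0077, 0, 0, 0, 0, -1], [-0.0113, -0.0055, 0, 0, 0, 0, -1], [-0.0122, -0.003, 0, 0, 0, 0, -1], [-0.0125, -0.0004, 0, 0, 0, 0, -1], [-0.0124, 0.0022, 0, 0, 0, 0, -1], [-0.0116, 0.0047, 0, 0, 0, 0, -1]]])

```text
time: 11.78
tool_pos: [539.0, -238.0, 292.4]
tcp_rot: [179.9, 0.3, 99.7]
ft_force: [0.5, -6.9, 5.3]
finger_gap: 20.5
grip_force: 50.6
```

Run:
```python
import numpy as np
W=np.array([568.2,-184.8]); cmd=np.array([539.2,-235.6])
A=np.radians(-119-5*np.arange(1,73));P=W+60*np.c_[np.cos(A),np.sin(A)]
D=np.diff(np.vstack([cmd,P]),axis=0).round(1)
for i in range(0,72,4): print(-119-5*i,D[i:i+4].tolist(),P[i+3].round(1))
```

```text
-119 [[-4.6, 1.1], [-4.2, 3.1], [-3.9, 3.5], [-3.6, 3.8]] [ 522.9 -224.2]
-139 [[-3.3, 4.1], [-2.9, 4.4], [-2.5, 4.6], [-2.1, 4.8]] [ 512.2 -206.3]
-159 [[-1.7, 5.0], [-1.2, 5.1], [-0.8, 5.2], [-0.3, 5.2]] [ 508.2 -185.8]
-179 [[0.1, 5.2], [0.6, 5.2], [1.0, 5.1], [1.5, 5.0]] [ 511.5 -165.3]
-199 [[1.9, 4.9], [2.3, 4.7], [2.7, 4.5], [3.1, 4.2]] [ 521.6 -147. ]
-219 [[3.5, 3.9], [3.8, 3.6], [4.1, 3.3], [4.4, 2.9]] [ 537.3 -133.4]
-239 [[4.6, 2.5], [4.8, 2.1], [5.0, 1.7], [5.1, 1.2]] [ 556.8 -125.9]
-259 [[5.2, 0.8], [5.2, 0.3], [5.2, -0.1], [5.2, -0.6]] [ 577.6 -125.5]
-279 [[5.1, -1.0], [5.0, -1.5], [4.9, -1.9], [4.7, -2.3]] [ 597.3 -132.3]
-299 [[4.5, -2.7], [4.2, -3.1], [3.9, -3.5], [3.6, -3.8]] [ 613.5 -145.4]
-319 [[3.3, -4.1], [2.9, -4.4], [2.5, -4.6], [2.1, -4.8]] [ 624.2 -163.3]
-339 [[1.7, -5.0], [1.2, -5.1], [0.8, -5.2], [0.3, -5.2]] [ 628.2 -183.8]
-359 [[-0.1, -5.2], [-0.6, -5.2], [-1.0, -5.1], [-1.5, -5.0]] [ 624.9 -204.3]
-379 [[-1.9, -4.9], [-2.3, -4.7], [-2.7, -4.5], [-3.1, -4.2]] [ 614.8 -222.6]
-399 [[-3.5, -3.9], [-3.8, -3.6], [-4.1, -3.3], [-4.4, -2.9]] [ 599.1 -236.2]
-419 [[-4.6, -2.5], [-4.8, -2.1], [-5.0, -1.7], [-5.1, -1.2]] [ 579.6 -243.7]
-439 [[-5.2, -0.8], [-5.2, -0.3], [-5.2, 0.1], [-5.2, 0.6]] [ 558.8 -244.1]
-459 [[-5.1, 1.0], [-5.0, 1.5], [-4.9, 1.9], [-4.7, 2.3]] [ 539.1 -237.3]
```

>>> arm_command(targets=[[[-0.0046, 0.0011, 0, 0, 0, 0, -1], [-0.0042, 0.0031, 0, 0, 0, 0, -1], [-0.0039, 0.0035, 0, 0, 0, 0, -1], [-0.0036, 0.0038, 0, 0, 0, 0, -1], [-0.0033, 0.0041, 0, 0, 0, 0, -1], [-0.0029, 0.0044, 0, 0, 0, 0, -1], [-0.0025, 0.0046, 0, 0, 0, 0, -1], [-0.0021, 0.0048, 0, 0, 0, 0, -1]]], force=70)

```text
time: 12.78
tool_pos: [512.2, -207.4, 292.4]
tcp_rot: [179.9, 0.2, 99.7]
ft_force: [-1.9, -2.8, 8.1]
finger_gap: 20.2
grip_force: 68.5
```

>>> arm_command(targets=[[[-0.0017, 0.005, 0, 0, 0, 0, -1], [-0.0012, 0.0051, 0, 0, 0, 0, -1], [-0.0008, 0.0052, 0, 0, 0, 0, -1], [-0.0003, 0.0052, 0, 0, 0, 0, -1]]])

```text
time: 13.28
tool_pos: [508.2, -186.6, 292.5]
tcp_rot: [179.9, 0.2, 99.8]
ft_force: [-1.7, -2.5, 8.9]
finger_gap: 20.0
grip_force: 68.6
```

>>> arm_command(targets=[[[0.0001, 0.0052, 0, 0, 0, 0, -1], [0.0006, 0.0052, 0, 0, 0, 0, -1], [0.001, 0.0051, 0, 0, 0, 0, -1], [0.0015, 0.005, 0, 0, 0, 0, -1]]])

```text
time: 13.78
tool_pos: [511.5, -165.9, 292.4]
tcp_rot: [179.9, 0.1, 99.8]
ft_force: [-2.3, -0.7, 8.7]
finger_gap: 19.9
grip_force: 68.6
```

>>> arm_command(targets=[[[0.0019, 0.0049, 0, 0, 0, 0, -1], [0.0023, 0.0047, 0, 0, 0, 0, -1], [0.0027, 0.0045, 0, 0, 0, 0, -1], [0.0031, 0.0042, 0, 0, 0, 0, -1]]])

```text
time: 14.28
tool_pos: [521.6, -147.5, 292.4]
tcp_rot: [179.9, 0.1, 99.8]
ft_force: [-2.2, -0.7, 8.4]
finger_gap: 20.4
grip_force: 68.6
```

>>> arm_command(targets=[[[0.0035, 0.0039, 0, 0, 0, 0, -1], [0.0038, 0.0036, 0, 0, 0, 0, -1], [0.0041, 0.0033, 0, 0, 0, 0, -1], [0.0044, 0.0029, 0, 0, 0, 0, -1]]])

```text
time: 14.78
tool_pos: [537.3, -133.4, 292.4]
tcp_rot: [179.9, 0.1, 99.8]
ft_force: [-3.4, 0.4, 9.8]
finger_gap: 20.3
grip_force: 68.7
```

>>> arm_command(targets=[[[0.0046, 0.0025, 0, 0, 0, 0, -1], [0.0048, 0.0021, 0, 0, 0, 0, -1], [0.005, 0.0017, 0, 0, 0, 0, -1], [0.0051, 0.0012, 0, 0, 0, 0, -1]]])

```text
time: 15.28
tool_pos: [556.8, -124.7, 292.4]
tcp_rot: [179.9, -0.1, 99.8]
ft_force: [-4.4, 5.8, 10.2]
finger_gap: 20.2
grip_force: 68.8
```

>>> arm_command(targets=[[[0.0052, 0.0008, 0, 0, 0, 0, -1], [0.0052, 0.0003, 0, 0, 0, 0, -1], [0.0052, -0.0001, 0, 0, 0, 0, -1], [0.0052, -0.0006, 0, 0, 0, 0, -1]]])

```text
time: 15.78
tool_pos: [578.0, -123.4, 292.4]
tcp_rot: [179.8, -0.1, 99.9]
ft_force: [-0.9, 8.8, 9.8]
finger_gap: 20.4
grip_force: 68.7
```

>>> arm_command(targets=[[[0.0051, -0.001, 0, 0, 0, 0, -1], [0.005, -0.0015, 0, 0, 0, 0, -1], [0.0049, -0.0019, 0, 0, 0, 0, -1], [0.0047, -0.0023, 0, 0, 0, 0, -1]]])

```text
time: 16.27
tool_pos: [597.9, -131.3, 292.5]
tcp_rot: [179.8, -0.0, 99.9]
ft_force: [0.4, 4.1, 8.3]
finger_gap: 20.1
grip_force: 68.6
```

>>> arm_command(targets=[[[0.0045, -0.0027, 0, 0, 0, 0, -1], [0.0042, -0.0031, 0, 0, 0, 0, -1], [0.0039, -0.0035, 0, 0, 0, 0, -1], [0.0036, -0.0038, 0, 0, 0, 0, -1]]])

```text
time: 16.77
tool_pos: [612.2, -141.9, 292.3]
tcp_rot: [-179.9, -0.3, 99.9]
ft_force: [-19.5, 27.9, 17.7]
finger_gap: 20.4
grip_force: 69.9
```

The tangential force jumped to about 34 N, so this is the stop. I'll hold briefly, then relax.

>>> arm_command(targets=[[[0.001, -0.001, 0, 0, 0, 0, -1], [0, 0, 0, 0, 0, 0, -1], [0, 0, 0, 0, 0, 0, -1], [0, 0, 0, 0, 0, 0, -1]]])

```text
time: 17.27
tool_pos: [612.9, -141.4, 292.4]
tcp_rot: [-179.9, -0.4, 100.0]
ft_force: [-14.8, 21.6, 15.6]
finger_gap: 20.3
grip_force: 69.6
```

Run:
```python
from h import *
s=status.sense();print(s['tool_pos'],s['ft_force'])
a=viewer.snapshot('side')[:,:,::-1];b=viewer.snapshot('top')[:,:,::-1]
cv2.imwrite('pics/c5.png',np.hstack([a[80:280,260:460],b[180:380,280:480]]).repeat(2,0).repeat(2,1))
```

```text
[ 612.86084556 -141.39952368  292.38381604] [-14.79333174  21.58627604  15.6260696 ]
```

View pics/c5.png

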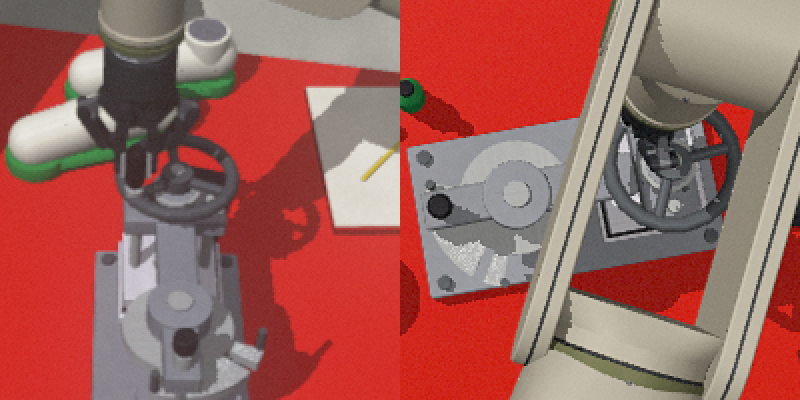

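At the stop the fingers are still on the barrel (side crop (135,165)), the knob is seated and the platen is down. I'll relax the push, then fit the circle.

>>> arm_command(targets=[[[-0.0015, 0.0025, 0, 0, 0, 0, -1], [-0.001, 0.002, 0, 0, 0, 0, -1], [0, 0, 0, 0, 0, 0, -1]]])

```text
time: 17.75
tool_pos: [612.4, -141.1, 292.5]
tcp_rot: [179.8, 0.0, 99.8]
ft_force: [-0.6, 3.0, 7.7]
finger_gap: 20.5
grip_force: 68.8
```

```bash
cat > plan.py <<'E'
import numpy as np, sys
from scipy.optimize import least_squares
from bench import status
p=np.array([(628,-180.8),(539,-238),(512.2,-207.4),(508.2,-186.6),(511.5,-165.9),(521.6,-147.5),(537.3,-133.4),(556.8,-124.7),(578,-123.4),(597.9,-131.3)])
r=least_squares(lambda q:np.hypot(*(p-q[:2]).T)-q[2],[568,-184,60]).x
s=status.sense();d=s['tool_pos'][:2]-r[:2];a=np.degrees(np.arctan2(d[1],d[0]))
print('fit',r.round(1),'tcp',s['tool_pos'],s['ft_force'],'angle',a.round(2),'rad',np.hypot(*d))
E
python3 plan.py
python3 - <<'E'
import numpy as np
a=44.5
A=np.radians(a+12*np.arange(31));P=60*np.c_[np.cos(A),np.sin(A)]
D=np.diff(P,axis=0).round(1)
for i in(0,10,20):print(D[i:i+10].tolist())
E
```

```text
fit [ 568.6 -184.5   60.5] tcp [ 612.38786267 -141.10030314  292.46782404] [-0.57825853  3.00499012  7.74031154] angle 44.73 rad 61.64386166711188
[[-9.7, 8.0], [-11.1, 5.8], [-12.1, 3.4], [-12.5, 0.8], [-12.4, -1.9], [-11.7, -4.4], [-10.6, -6.7], [-8.9, -8.8], [-6.9, -10.5], [-4.6, -11.7]]
[[-2.1, -12.4], [0.5, -12.5], [3.1, -12.1], [5.6, -11.2], [7.8, -9.8], [9.7, -8.0], [11.1, -5.8], [12.1, -3.4], [12.5, -0.8], [12.4, 1.9]]
[[11.7, 4.4], [10.6, 6.7], [8.9, 8.8], [6.9, 10.5], [4.6, 11.7], [2.1, 12.4], [-0.5, 12.5], [-3.1, 12.1], [-5.6, 11.2], [-7.8, 9.8]]
```

Stop angle is 44.7° on the fitted circle. Now backing off the first turn.

>>> arm_command(targets=[[[-0.0097, 0.008, 0, 0, 0, 0, -1], [-0.0111, 0.0058, 0, 0, 0, 0, -1], [-0.0121, 0.0034, 0, 0, 0, 0, -1], [-0.0125, 0.0008, 0, 0, 0, 0, -1], [-0.0124, -0.0019, 0, 0, 0, 0, -1], [-0.0117, -0.0044, 0, 0, 0, 0, -1], [-0.0106, -0.0067, 0, 0, 0, 0, -1], [-0.0089, -0.0088, 0, 0, 0, 0, -1], [-0.0069, -0.0105, 0, 0, 0, 0, -1], [-0.0046, -0.0117, 0, 0, 0, 0, -1]]])

```text
time: 19.0
tool_pos: [511.7, -167.7, 292.4]
tcp_rot: [179.8, 0.1, 99.8]
ft_force: [4.0, 1.6, 7.4]
finger_gap: 19.9
grip_force: 69.0
```

>>> arm_command(targets=[[[-0.0021, -0.0124, 0, 0, 0, 0, -1], [0.0005, -0.0125, 0, 0, 0, 0, -1], [0.0031, -0.0121, 0, 0, 0, 0, -1], [0.0056, -0.0112, 0, 0, 0, 0, -1], [0.0078, -0.0098, 0, 0, 0, 0, -1], [0.0097, -0.008, 0, 0, 0, 0, -1], [0.0111, -0.0058, 0, 0, 0, 0, -1], [0.0121, -0.0034, 0, 0, 0, 0, -1], [0.0125, -0.0008, 0, 0, 0, 0, -1], [0.0124, 0.0019, 0, 0, 0, 0, -1]]])

```text
time: 20.25
tool_pos: [584.5, -241.4, 292.4]
tcp_rot: [179.9, 0.0, 99.8]
ft_force: [-3.9, 4.4, 9.5]
finger_gap: 20.0
grip_force: 69.3
```

>>> arm_command(targets=[[[0.0117, 0.0044, 0, 0, 0, 0, -1], [0.0106, 0.0067, 0, 0, 0, 0, -1], [0.0089, 0.0088, 0, 0, 0, 0, -1], [0.0069, 0.0105, 0, 0, 0, 0, -1], [0.0046, 0.0117, 0, 0, 0, 0, -1], [0.0021, 0.0124, 0, 0, 0, 0, -1], [-0.0005, 0.0125, 0, 0, 0, 0, -1], [-0.0031, 0.0121, 0, 0, 0, 0, -1], [-0.0056, 0.0112, 0, 0, 0, 0, -1], [-0.0078, 0.0098, 0, 0, 0, 0, -1]]])

```text
time: 21.5
tool_pos: [612.5, -142.0, 292.5]
tcp_rot: [179.8, 0.1, 99.8]
ft_force: [0.6, -3.1, 7.3]
finger_gap: 20.1
grip_force: 69.0
```

>>> arm_command(targets=[[[-0.0097, 0.008, 0, 0, 0, 0, -1], [-0.0111, 0.0058, 0, 0, 0, 0, -1], [-0.0121, 0.0034, 0, 0, 0, 0, -1], [-0.0125, 0.0008, 0, 0, 0, 0, -1], [-0.0124, -0.0019, 0, 0, 0, 0, -1], [-0.0117, -0.0044, 0, 0, 0, 0, -1], [-0.0106, -0.0067, 0, 0, 0, 0, -1], [-0.0089, -0.0088, 0, 0, 0, 0, -1], [-0.0069, -0.0105, 0, 0, 0, 0, -1], [-0.0046, -0.0117, 0, 0, 0, 0, -1]]])

```text
time: 22.75
tool_pos: [511.7, -167.7, 292.4]
tcp_rot: [179.8, 0.1, 99.8]
ft_force: [2.9, 2.3, 6.7]
finger_gap: 19.9
grip_force: 69.0
```

>>> arm_command(targets=[[[-0.0021, -0.0124, 0, 0, 0, 0, -1], [0.0005, -0.0125, 0, 0, 0, 0, -1], [0.0031, -0.0121, 0, 0, 0, 0, -1], [0.0056, -0.0112, 0, 0, 0, 0, -1], [0.0078, -0.0098, 0, 0, 0, 0, -1], [0.0097, -0.008, 0, 0, 0, 0, -1], [0.0111, -0.0058, 0, 0, 0, 0, -1], [0.0121, -0.0034, 0, 0, 0, 0, -1], [0.0125, -0.0008, 0, 0, 0, 0, -1], [0.0124, 0.0019, 0, 0, 0, 0, -1]]])

```text
time: 24.0
tool_pos: [584.5, -241.4, 292.5]
tcp_rot: [179.9, 0.0, 99.8]
ft_force: [-4.7, 4.6, 10.1]
finger_gap: 19.9
grip_force: 69.3
```

>>> arm_command(targets=[[[0.0117, 0.0044, 0, 0, 0, 0, -1], [0.0106, 0.0067, 0, 0, 0, 0, -1], [0.0089, 0.0088, 0, 0, 0, 0, -1], [0.0069, 0.0105, 0, 0, 0, 0, -1], [0.0046, 0.0117, 0, 0, 0, 0, -1], [0.0021, 0.0124, 0, 0, 0, 0, -1], [-0.0005, 0.0125, 0, 0, 0, 0, -1], [-0.0031, 0.0121, 0, 0, 0, 0, -1], [-0.0056, 0.0112, 0, 0, 0, 0, -1], [-0.0078, 0.0098, 0, 0, 0, 0, -1]]])

```text
time: 25.25
tool_pos: [612.5, -141.9, 292.4]
tcp_rot: [179.8, 0.1, 99.8]
ft_force: [-0.2, -2.7, 7.0]
finger_gap: 20.0
grip_force: 69.0
```

>>> arm_command(targets=[[[0, 0, 0, 0, 0, 0, -1], [0, 0, 0, 0, 0, 0, -1], [0, 0, 0, 0, 0, 0, -1]]])

```text
time: 25.62
tool_pos: [612.3, -141.4, 292.5]
tcp_rot: [179.8, 0.0, 99.8]
ft_force: [-0.4, 2.6, 7.5]
finger_gap: 20.2
grip_force: 69.4
```

```bash
python3 plan.py
python3 - <<'E'
from h import *
a=viewer.snapshot('side')[:,:,::-1];b=viewer.snapshot('top')[:,:,::-1]
cv2.imwrite('pics/c6.png',np.hstack([a[80:280,260:460],b[180:380,280:480]]).repeat(2,0).repeat(2,1))
E
```

```text
fit [ 568.6 -184.5   60.5] tcp [ 612.28160737 -141.36410755  292.48488909] [-0.35993302  2.64733659  7.53220292] angle 44.63 rad 61.38281613495051
```

View pics/c6.png

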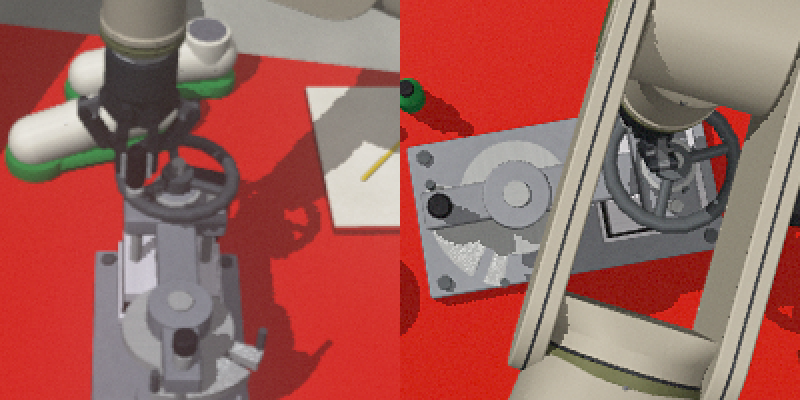

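The wheel spokes and the gripped crank (side crop (135,165)) stand as they did at the stop, now two turns open. The head is pinned and the angle is 44.6° against 44.7°, so I'm handing in.

```bash
python3 -c "
from bench import job
print(job.hand_in())"
```

```text
the job is handed in; nothing more can be done
None
```

The job is handed in: the head is pinned over the bed, the wheel was wound to its stop and backed off two turns (within about 0.1° by the arm's position reading), and the crank handle is still gripped at about 69 N. I didn't re-measure the tape, bottles and phone at the end, and the hand-in gave no verdict.

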